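# Shut the pin-gauge case and slide it into its rack bay

### The job

Put the open pin-gauge case away: tip its lid shut, then push the case along the desk lengthwise into the one empty bay of the rack until it is fully home against the back of the bay, lid still shut. The lid has no catch, so slide the case and never lift it, and leave the two stored cases and everything else on the desk where they are.

Things in the scene. Friction and masses are not known exactly. Their poses are not given: they have to be found in the camera images.
- pin_case: loose flat blue case of gauge pins with a hinged clear lid, the one outside the rack: 72 mm wide (x), 140 long (y), 30 high when shut (20 without lid), about 0.24 kg. Origin: centre of its flat underside, z up. The hinge runs along the +x long side; the lid's free edge shuts down on the -x long side. At the start +y points roughly at the rack
- pin_case_lid (a joint): its lid, rad: 0 shut, 1.92 fully open (leaning back past upright). Hinge line at x = +38 mm, z = 20 mm in the case's frame; 74 mm from hinge to free edge: open, it stands 90 mm above the desk and reaches to x = +63 mm. About 0.04 kg, no catch; the damped hinge lets it sink only very slowly, so push it over from its back (from +x to -x) and press it right down
- sleeve_1: the empty bay: grey sheet-steel sleeve fixed to the desk, open underneath, so a case slides in off the desk top. Origin: middle of the mouth at desk height; +x runs into the bay. Inside 82 mm wide (y), 34 high; back stop at x = +112 mm: a case that is home has its centre at x = 42, y = 0 and its outer end 28 mm out of the mouth. Top at 37 mm; lips flare out over the 11 mm before the mouth
- sleeve_2: an occupied bay, the same sleeve as sleeve_1 with the same frame; the three stand side by side at 92 mm spacing, mouths in one line, in any order
- sleeve_3: an occupied bay, the same sleeve as sleeve_1 with the same frame
- stored_a: closed case like pin_case (its lid does not open), loose, home in sleeve_2; same size and origin; leave it
- stored_b: closed case like pin_case (its lid does not open), loose, home in sleeve_3; same size and origin; leave it
- tin_lid_a: bystander: gold tin lid, 103 mm across, 14 mm high, loose at the right of the desk; origin under its centre
- rod_clamp: bystander: small black rod clamp, 44x126x42 mm, long along its y, loose at the left of the work; origin under its centre

How it is judged:
By the outcome, as a careful person would: the job done as asked, in the order asked, and still so for the second after the job is handed in, with the robot touching nothing.
It also fails if it takes over 70 s, if anything falls off the work surface, if the arm or the gripper's body presses on something with over 40 N, if the wrist force passes 120 N, or if a joint passes its speed limit or range.

### The arm

A 6-joint arm with a two-finger parallel gripper is mounted at the origin on a cart in front of the work surface, level with it; the furniture and walls round the work are solid. World frame = base frame: x ahead of the robot, y to its left, z up, the work surface at z = 0. Lengths are in m, angles in degrees, forces in N, time in s.
With the tool pointing down it reaches from about 0.35 to 0.875 m from the base axis. Payload 4.2 kg.
Tool frame: the origin (TCP) lies on the centre line of the jaws, within the pads' length; the fingertips stand tip_reach ahead of it and the grasp point (between the pads) is the TCP (tip_reach is the distance from the TCP to the fingertips, in m); z points along the fingers, y is the line along which they close (so a half turn about z gives the same grasp; the last joint's range is limited). The gripper opens to 87 mm and grips with 3 to 60 N. Pads are 19 mm wide; open, the fingers measure 117 mm over their backs; the gripper's body (75 mm by 190 mm) begins 51 mm behind the grasp point.
Start: joints at [91.765, 22.042, 0.453, 0, -68.411, -14.817], TCP at [0.141, 0.609, 0.221] pointing down, gripper open.
Joint ranges: [-179.83, 179.83], [-69.29, 118.12], [-61.27, 80.66], [-181.25, 117.63], [-171.15, -9.14], [-177.46, 177.46]. Speed limits (degrees/s): [159.86, 159.86, 180, 180, 180, 180].

### API

Orientations are given as a 3x3 rotation matrix whose columns are the frame's x, y, z axes.
In Python, from station import sense, capture, finish_job, tip_reach gives the robot as it stands.
- The arm moves only by the tool arm_command, never from a script. Its argument "deltas" is a list of rows, each a list of 7 numbers: the turn, a rotation vector about the tool's x, y, z in rad, then the shift along the tool's x, y, z in cm, then the closure, from -1 (fully open) to 1 (shut), so that 0 is half open. In form: [[rx, ry, rz, dx, dy, dz, hand], ...]. A call has 1 to 8 rows; each row is the pose to reach, as a shift and turn from the pose commanded when the call began, along the tool's axes at that moment; what a row does not reach only later rows make up. A row lasts 1/12 s, in which the tool goes at most 41.7 mm and 7.16 degrees, less where a joint would pass 70% of its speed; a pose out of reach is approached as far as the arm can. A call with a gripper value outside its range is refused whole. The fingers move at their own pace and stop on an object; the grip force is fixed at half the most. Time passes only in rows, so rows that repeat a pose let the fingers close. It gives the time, the measured TCP pose, the force, the opening and the grip force at its end, in the units of the state.
- sense(): the state, without advancing time (a new reading comes with each control period).
- capture(name): name is "side" or "top" or "wrist"; returns a dict with "pixels" (400x640x3 uint8, blue, green, red), "fovy" (degrees; the focal length in pixels is half the picture's height over the tangent of half this angle, whatever the lens; pixels are square), "cx", "cy" (the principal point, pixels), "rvec" (rotation vector, rad) and "tvec" (3), from world to camera coordinates, as OpenCV has them. Camera axes: x right, y down, z forward; pixel columns grow to the right and rows downward; lengths in m; the calibration is good to about 2 mm. A picture is of the moment at which its call begins. There is no depth.
- finish_job(): hands the job in; it is judged then, once.
The state is a dict: "time_s": time; "joints": joint angles; "joint_velocities": joint speeds; "effort": joint torques, N m; "tcp_pos": TCP position; "ee_rot": TCP orientation; "wrist_force": force on the tool from outside, world axes, zero at the start; "moment": the same for the moment, N m; "gripper_width": opening from 0.0 (shut) to 1.0 (fully open); "gripper_force": force on a finger pad.
Only numpy, scipy, OpenCV 4.12 (cv2) and the standard library are available. Lean on these libraries where they do the work, as an engineer would, in place of code of your own. Each camera call takes 0.05 s, during which the arm holds its last target. There are 200 camera calls.

## Working session

There is one attempt and no reset: what is moved stays moved. The work goes in short steps, Python scripts to look and compute and a tool call to move; the robot and the scene stay as the last step left them, time stands still between calls to the robot, and variables do not carry over. Pictures are saved under pics/ and viewed, at most 10 in all, crops included, and the job is handed in when it is done.

Besides the shell and the picture viewer there is one more tool, called after "Request:" as a command line: name --pt "numbers of a row" for each row, then --argument value for the rest. arm_command: Moves the arm, as the interface text tells. Its arguments: {"type":"object","properties":{"deltas":{"type":"array"}},"required":["deltas"]}

```bash
mkdir -p pics
cat > h.py <<'E'
import numpy as np, cv2
from station import sense, capture, finish_job, tip_reach
def cam(n, save=None):
    c=capture(n)
    if save: cv2.imwrite('pics/'+save, c['pixels'])
    f=200/np.tan(np.radians(c['fovy'])/2)
    K=np.array([[f,0,c['cx']],[0,f,c['cy']],[0,0,1.]])
    R=cv2.Rodrigues(np.array(c['rvec'],float))[0]; t=np.array(c['tvec'],float).reshape(3)
    return dict(K=K,R=R,t=t,img=c['pixels'])
def at(c,u,v,z):
    d=c['R'].T@np.linalg.inv(c['K'])@np.array([u,v,1.]); o=-c['R'].T@c['t']
    return o+d*(z-o[2])/d[2]
def proj(c,p):
    q=c['K']@(c['R']@np.array(p)+c['t']); return q[:2]/q[2]
E
python3 - <<'E'
from h import *
import pickle
for n in('top','side'):
    c=cam(n,n+'0.png'); pickle.dump(c,open(n+'0.pkl','wb')); print(n,-c['R'].T@c['t'])
s=sense(); print(tip_reach,s['time_s'],s['tcp_pos'],np.round(s['ee_rot'],3),s['wrist_force'])
E
```

```text
top [ 0.48120367 -0.07798838  0.99774905]
side [ 0.42520193 -1.14282069  0.44948348]
0.019 0.1 [0.14097899 0.60832947 0.22047498] [[ 0.974 -0.226 -0.   ]
 [-0.226 -0.974 -0.002]
 [ 0.     0.002 -1.   ]] [-0.39082895  0.38108782  0.64724371]
```

View pics/top0.png

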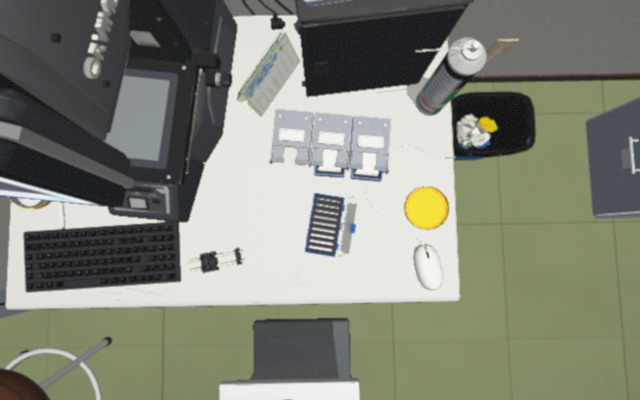

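View pics/side0.png

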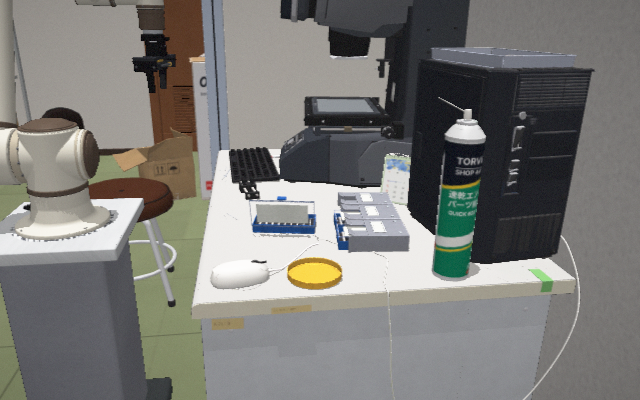

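The top picture shows the case at about (325,225), with its open lid on the right at x≈348. The rack is at (330,143), and the empty bay is the leftmost one, with its mouth at about (290,163). I'll enlarge that area.

Run:
```python
import cv2
i=cv2.imread('pics/top0.png')[95:265,255:405]
cv2.imwrite('pics/crop.png',cv2.resize(i,None,fx=3.5,fy=3.5,interpolation=cv2.INTER_CUBIC))
```

```text
(no output)
```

View pics/crop.png

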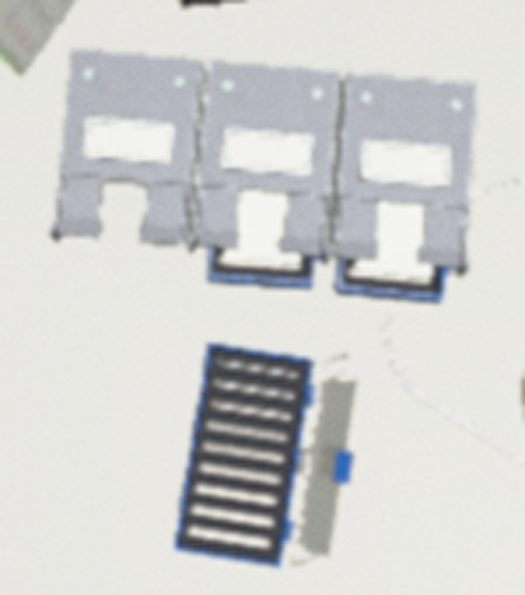

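Run:
```python
from h import *
import pickle
c=pickle.load(open('top0.pkl','rb'))
def P(x,y,z,n): print(n,np.round(at(c,255+x/3.5,95+y/3.5,z)*1000,1))
for n,x,y in [('bl',72,50),('g1',205,62),('g2',342,74),('br',475,85),('lipL',55,236),('lipR',190,246),('lip3R',462,270)]: P(x,y,.037,n)
P(57,236,0,'lipLz0')
for n,x,y in [('s2l',208,284),('s2r',310,288),('s3l',336,294),('s3r',440,301)]: P(x,y,.025,n)
for n,x,y in [('c_fl',209,345),('c_fr',311,360),('c_bl',178,548),('c_br',279,565)]: P(x,y,.02,n)
P(338,380,.09,'lid top f');P(355,381,.09,'lid top fr'); P(327,554,.09,'lid top b')
# other objs
for n,u,v,z in [('tin',426,208,.014),('clampL',190,264,.03),('clampR',243,256,.03),('mouse',425,243,.02),('can',430,105,0)]: print(n,np.round(at(c,u,v,z)*1000))
```

```text
bl [776.4  19.9  37. ]
g1 [766.6 -68.4  37. ]
g2 [ 756.7 -159.3   37. ]
br [ 747.6 -247.5   37. ]
lipL [651.4  32.3  37. ]
lipR [643.1 -56.4  37. ]
lip3R [ 623.7 -234.6   37. ]
lipLz0 [657.9  35.2   0. ]
s2l [619.3 -67.6  25. ]
s2r [ 615.4 -135.3   25. ]
s3l [ 611.  -152.4   25. ]
s3r [ 605.  -221.3   25. ]
c_fl [579.1 -67.5  20. ]
c_fr [ 567.8 -135.    20. ]
c_bl [445.7 -44.7  20. ]
c_br [ 433.3 -110.8   20. ]
lid top f [ 548.9 -147.3   90. ]
lid top fr [ 548.1 -157.7   90. ]
lid top b [ 442.8 -137.8   90. ]
tin [ 541. -327.   14.]
clampL [423. 218.  30.]
clampR [439.  98.  30.]
mouse [ 460. -319.   20.]
can [ 791. -350.    0.]
```

```bash
cat >> h.py <<'E'
C0=np.array([.5065,-.0895]); CY=-9.9    # case centre, yaw of its +y axis
M=np.array([.656,-.010]); BY=-6.1       # mouth, yaw of bay axis
def fr(o,yaw,a,l):  # a along yaw, l to the left
    t=np.radians(yaw); return o+a*np.array([np.cos(t),np.sin(t)])+l*np.array([-np.sin(t),np.cos(t)])
def delta(p,yaw,R0=None,p0=None):
    s=sense(); R0=np.array(s['ee_rot']) if R0 is None else R0; p0=np.array(s['tcp_pos']) if p0 is None else p0
    t=np.radians(yaw); R=np.array([[np.cos(t),np.sin(t),0],[np.sin(t),-np.cos(t),0],[0,0,-1.]])
    print(np.round(np.r_[cv2.Rodrigues(R0.T@R)[0].ravel(),R0.T@(np.array(p)-p0)*100],3)); return R,np.array(p)
E
python3 - <<'E'
from h import *
delta([.38,.2,.22],CY)
delta([*fr(C0,CY,0,-.105),.22],CY)
E
```

```text
[ 2.0000e-03 -0.0000e+00 -5.5000e-02  3.2511e+01  3.4375e+01  1.1800e-01]
[ 2.0000e-03 -0.0000e+00 -5.5000e-02  5.1956e+01  7.0201e+01  1.9000e-01]
```

Request:
arm_command --pt "0 0 -0.02 3.0 3.2 0 1" --pt "0 0 -0.055 6.0 6.4 0 1" --pt "0 0 -0.055 9.0 9.6 0 1" --pt "0 0 -0.055 12 12.8 0 1" --pt "0 0 -0.055 15 16 0 1" --pt "0 0 -0.055 18 19 0 1" --pt "0 0 -0.055 21 22 0 1" --pt "0 0 -0.055 21 22 0 1"

```text
time_s: 0.77
tcp_pos: [0.2968, 0.3425, 0.2212]
ee_rot: [[0.985, -0.175, -0.001], [-0.175, -0.985, -0.002], [-0.001, 0.002, -1.0]]
wrist_force: [-0.5, 0.7, 0.4]
gripper_width: 0.476
gripper_force: 0.0
```

Run:
```python
from h import *
s=sense();print(s['tcp_pos'],s['time_s'],s['gripper_width'],s['ee_rot'])
delta([.38,.2,.22],CY)
R,p=delta([*fr(C0,CY,0,-.105),.22],CY)
```

```text
[0.29683237 0.34248749 0.22118704] 0.7667 0.4761773839829799 [[ 9.84518548e-01 -1.75277034e-01 -1.09052817e-03]
 [-1.75278857e-01 -9.84517006e-01 -1.89383223e-03]
 [-7.41698233e-04  2.05565949e-03 -9.99997612e-01]]
[ 2.0000e-03  1.0000e-03 -3.0000e-03  1.0686e+01  1.2570e+01  1.3700e-01]
[ 2.0000e-03  1.0000e-03 -3.0000e-03  2.8250e+01  4.9355e+01  1.9900e-01]
```

Request:
arm_command --pt "0 0 0 3.0 3.2 0 1" --pt "0 0 0 6.0 6.4 0 1" --pt "0 0 0 9.0 9.6 0 1" --pt "0 0 0 11 13 0 1" --pt "0 0 0 12.5 16.5 0 1" --pt "0 0 0 14 20 0 1" --pt "0 0 0 15.5 23.5 0 1" --pt "0 0 0 17 27 0 1"

```text
time_s: 1.43
tcp_pos: [0.4169, 0.0501, 0.2214]
ee_rot: [[0.985, -0.172, 0.0], [-0.172, -0.985, 0.0], [-0.0, -0.0, -1.0]]
wrist_force: [1.4, 0.2, -0.2]
gripper_width: 0.008
gripper_force: 0.0
```

Request:
arm_command --pt "0 0 0 1.6 3.3 0 1" --pt "0 0 0 3.2 6.6 0 1" --pt "0 0 0 4.8 9.9 0 1" --pt "0 0 0 6.4 13.2 0 1" --pt "0 0 0 8 16.5 0 1" --pt "0 0 0 9.6 19.8 0 1" --pt "0 0 0 11.2 22.3 0 1" --pt "0 0 0 11.2 22.3 0 1"

```text
time_s: 2.1
tcp_pos: [0.4905, -0.1909, 0.2205]
ee_rot: [[0.984, -0.177, -0.001], [-0.177, -0.984, -0.001], [-0.001, 0.001, -1.0]]
wrist_force: [0.8, 0.1, 0.6]
gripper_width: 0.005
gripper_force: 0.0
```

Run:
```python
from h import *
s=sense();print(s['tcp_pos'],s['time_s'],s['gripper_width'])
R,p=delta([*fr(C0,CY,0,-.105),.085],CY)
c=cam('wrist','w1.png')
import pickle; pickle.dump(c,open('w1.pkl','wb'))
```

```text
[ 0.49045742 -0.19088509  0.22046155] 2.1 0.00502405427036133
[ 1.0000e-03  1.0000e-03 -5.0000e-03 -1.5400e-01  2.2200e-01  1.3546e+01]
```

View pics/w1.png

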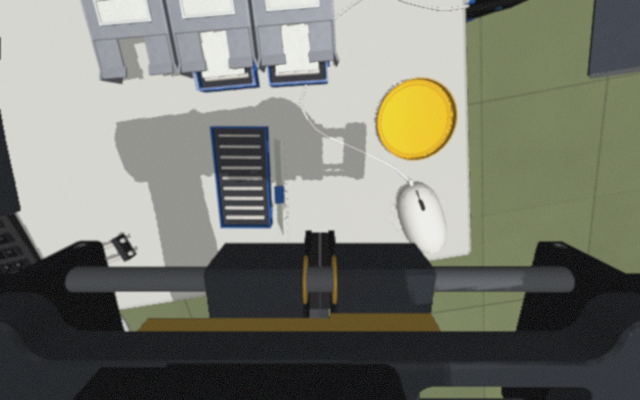

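The wrist view shows the case at (210–272, 125–228) with the lid standing at x≈280. The closed fingers are on the lid's back side and clear of it.

Request:
arm_command --pt "0 0 -0.005 -0.15 0.2 3 1" --pt "0 0 -0.005 -0.15 0.2 6 1" --pt "0 0 -0.005 -0.15 0.2 9 1" --pt "0 0 -0.005 -0.15 0.2 12 1" --pt "0 0 -0.005 -0.15 0.2 13.8 1" --pt "0 0 -0.005 -0.15 0 14.0 1" --pt "0 0 -0.005 -0.15 -1 14.0 1" --pt "0 0 -0.005 -0.15 -1.8 14.0 1"

```text
time_s: 2.82
tcp_pos: [0.4917, -0.168, 0.0826]
ee_rot: [[0.986, -0.166, 0.002], [-0.166, -0.986, -0.0], [0.002, 0.0, -1.0]]
wrist_force: [0.0, -1.0, 0.1]
gripper_width: 0.004
gripper_force: 0.0
```

Request:
arm_command --pt "0 0 0 0 -0.4 0 1" --pt "0 0 0 0 -0.8 0 1" --pt "0 0 0 0 -1.2 0 1" --pt "0 0 0 0 -1.6 0 1" --pt "0 0 0 0 -2.0 0 1" --pt "0 0 0 0 -2.4 0 1" --pt "0 0 0 0 -2.8 0 1" --pt "0 0 0 0 -3.2 0 1"

```text
time_s: 3.48
tcp_pos: [0.496, -0.1372, 0.0815]
ee_rot: [[0.986, -0.167, -0.0], [-0.167, -0.986, -0.0], [-0.0, 0.0, -1.0]]
wrist_force: [-0.6, -0.3, 0.7]
gripper_width: 0.002
gripper_force: 0.4
```

Request:
arm_command --pt "0 0 0 0 -0.5 0 1" --pt "0 0 0 0 -1.1 0 1" --pt "0 0 0 0 -1.7 0 1" --pt "0 0 0 0 -2.3 0 1" --pt "0 0 0 0 -2.9 0 1" --pt "0 0 0 0 -3.5 0 1" --pt "0 0 0 0 -4.0 0 1" --pt "0 0 0 0 -4.3 0 1"

```text
time_s: 4.15
tcp_pos: [0.5033, -0.0943, 0.0814]
ee_rot: [[0.986, -0.166, -0.0], [-0.166, -0.986, 0.0], [-0.0, -0.0, -1.0]]
wrist_force: [0.5, -1.0, -0.8]
gripper_width: 0.008
gripper_force: 0.1
```

Run:
```python
from h import *
c=cam('side'); i=c['img'][170:290,210:430]
cv2.imwrite('pics/s2.png',cv2.resize(i,None,fx=3.5,fy=3.5,interpolation=cv2.INTER_CUBIC))
s=sense(); print(s['tcp_pos'],s['wrist_force'])
```

```text
[ 0.50345793 -0.09412703  0.08147484] [-0.45715716 -0.21105885  0.28812883]
```

View pics/s2.png

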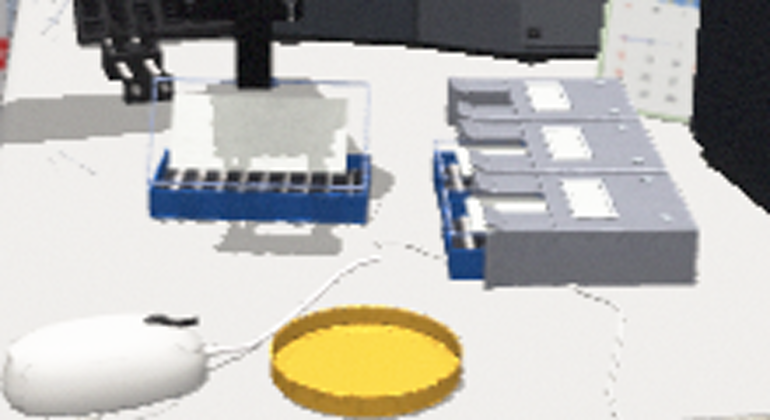

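The lid (top edge at crop row 80) has tipped past upright and the finger is on its back at (255,80). Next I press it down.

Request:
arm_command --pt "0 0 0 0 -0.3 0.4 1" --pt "0 0 0 0 -0.5 0.8 1" --pt "0 0 0 0 -0.7 1.2 1" --pt "0 0 0 0 -0.8 1.6 1" --pt "0 0 0 0 -0.9 2.0 1" --pt "0 0 0 0 -1.0 2.4 1" --pt "0 0 0 0 -1.0 2.7 1" --pt "0 0 0 0 -1.0 2.9 1"

```text
time_s: 4.87
tcp_pos: [0.5046, -0.0853, 0.0518]
ee_rot: [[0.986, -0.167, -0.001], [-0.167, -0.986, -0.0], [-0.001, 0.0, -1.0]]
wrist_force: [-0.6, -0.6, -0.2]
gripper_width: 0.002
gripper_force: 0.1
```

Request:
arm_command --pt "0 0 0 0 0 0.1 1" --pt "0 0 0 0 0 0.2 1" --pt "0 0 0 0 0 0.3 1" --pt "0 0 0 0 0 0.4 1" --pt "0 0 0 0 0 0.4 1"

```text
time_s: 5.28
tcp_pos: [0.5047, -0.0853, 0.0483]
ee_rot: [[0.986, -0.167, -0.0], [-0.167, -0.986, 0.0], [-0.0, -0.0, -1.0]]
wrist_force: [-0.5, 0.2, 0.2]
gripper_width: 0.006
gripper_force: 0.0
```

Request:
arm_command --pt "0 0 0 0 0 0.1 1" --pt "0 0 0 0 0 0.15 1" --pt "0 0 0 0 0 0.2 1" --pt "0 0 0 0 0 0.2 1"

```text
time_s: 5.62
tcp_pos: [0.5048, -0.0852, 0.0464]
ee_rot: [[0.986, -0.167, -0.0], [-0.167, -0.986, -0.0], [-0.0, 0.0, -1.0]]
wrist_force: [-0.1, -0.4, 0.5]
gripper_width: 0.003
gripper_force: 0.0
```

Run:
```python
from h import *
c=cam('side'); i=c['img'][170:290,210:430]
a=cv2.resize(i,None,fx=3,fy=3,interpolation=cv2.INTER_CUBIC)
c=cam('wrist','w2.png'); i=c['img'][0:260,60:380]
import pickle; pickle.dump(c,open('w2.pkl','wb'))
b=cv2.resize(i,(660,536//2))
cv2.imwrite('pics/s3.png',np.vstack([a,b])[:600])
s=sense(); print(s['tcp_pos'],s['wrist_force'])
```

```text
[ 0.5048712  -0.08524795  0.04645639] [ 0.16966841  0.16095344 -0.6006652 ]
```

View pics/s3.png

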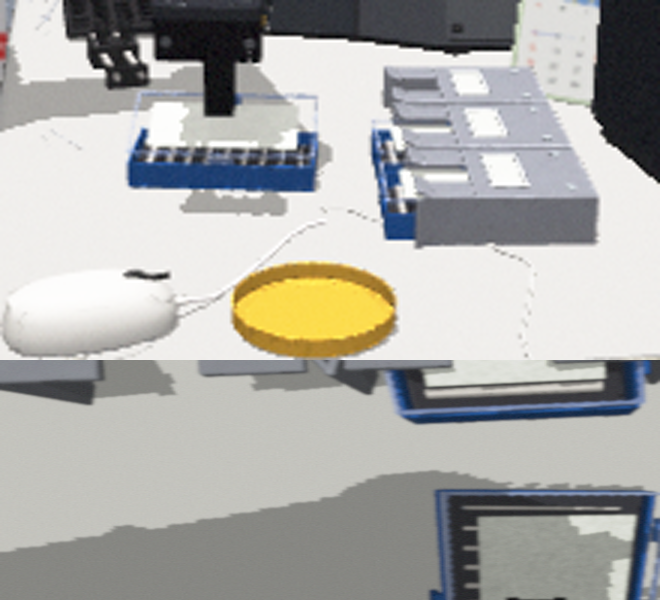

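Run:
```python
from h import *
import pickle
c=pickle.load(open('w2.pkl','rb'))
print(at(c,271.9,127,.02),at(c,377.6,127,.02))
c=pickle.load(open('w1.pkl','rb'))
for p in [(210,127),(268,125),(272,226),(219,228)]: print(np.round(at(c,*p,.02),4))
b=cam('wrist')['img'][100:400,200:440]
a=cam('side')['img'][185:245,240:330]
cv2.imwrite('pics/s4.png',np.hstack([cv2.resize(b,(320,400)),cv2.resize(a,(480,320),interpolation=cv2.INTER_CUBIC)] if 0 else [cv2.resize(b,(320,400)),np.vstack([cv2.resize(a,(480,320),interpolation=cv2.INTER_CUBIC),np.zeros((80,480,3),np.uint8)])]))
```

```text
[ 0.58335393 -0.06728938  0.02      ] [ 0.57165394 -0.13633489  0.02      ]
[ 0.5826 -0.067   0.02  ]
[ 0.572  -0.1401  0.02  ]
[ 0.4368 -0.1141  0.02  ]
[ 0.4471 -0.0396  0.02  ]
```

View pics/s4.png

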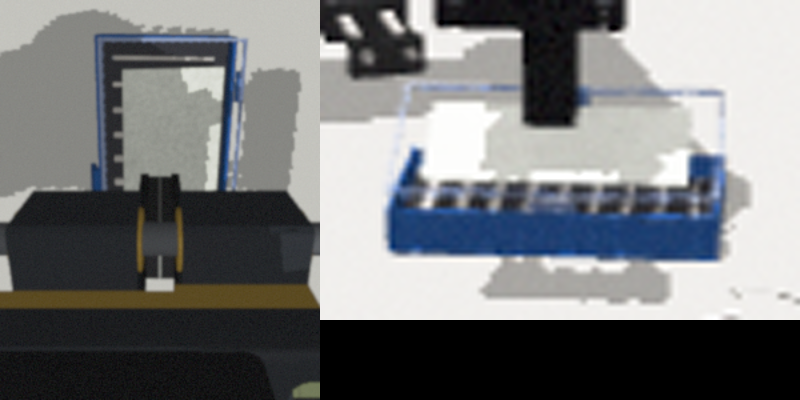

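Run:
```python
from h import *
import pickle
c=cam('side'); s=sense(); p=np.array(s['tcp_pos']); print(s['time_s'],s['wrist_force'])
print('tip',proj(c,p-[0,0,.019]))
C=np.array([.5095,-.0895])
for a in (0,5,10,15,20,25,30,40):
    t=np.radians(a); x=.038-.074*np.cos(t); z=.020+.074*np.sin(t)
    q=[proj(c,[*fr(C,-9.9,y,-x),z+.01*0]) for y in(-.07,.07)]
    print(a,np.round(q,1).tolist())
print('far corner z20',[np.round(proj(c,[*fr(C,-9.9,y,.036),.02]),1) for y in (-.07,.07)],'near',[np.round(proj(c,[*fr(C,-9.9,y,-.036),.02]),1) for y in (-.07,.07)])
```

```text
5.8667 [ 0.41245043 -0.18950753  0.53788948]
tip [282.67402751 215.40798074]
0 [[256.7, 212.6], [315.9, 214.0]]
5 [[256.6, 210.1], [315.9, 211.5]]
10 [[256.5, 207.7], [315.9, 209.0]]
15 [[256.3, 205.4], [316.0, 206.7]]
20 [[256.1, 203.2], [316.0, 204.6]]
25 [[255.9, 201.2], [316.0, 202.5]]
30 [[255.6, 199.3], [316.0, 200.6]]
40 [[255.0, 196.1], [315.9, 197.4]]
far corner z20 [array([256.7, 212.6]), array([315.9, 214. ])] near [array([252.1, 224.4]), array([314.9, 225.9])]
```

Run:
```python
from h import *
import pickle
c=pickle.load(open('side0.pkl','rb'))
for d in (.0,.003,.019): print(d,'s2 tip v',proj(c,[.5035,-.0943,.0815-d]), 'start tip',proj(c,[.141,.608,.2205-d]))
w=pickle.load(open('w1.pkl','rb'))
for d in (.05,0,.003,.019): print(d,proj(w,[.4905,-.1909,.2205-d]))
i=c['img'][20:100,110:210]
w1=w['img'][220:330,260:380]
cv2.imwrite('pics/s5.png',np.hstack([cv2.resize(i,(375,300),interpolation=cv2.INTER_CUBIC),cv2.resize(w1,(327,300),interpolation=cv2.INTER_CUBIC)]))
```

```text
0.0 s2 tip v [282.13392735 194.48126253] start tip [157.62354204  90.69364892]
0.003 s2 tip v [282.14843197 195.74497648] start tip [157.70836356  91.59771738]
0.019 s2 tip v [282.22534787 202.44626936] start tip [158.15902095  96.40104026]
0.05 [318.58595163 219.68021129]
0 [318.472043  247.0390566]
0.003 [318.48056946 244.99114977]
0.019 [318.52184672 235.07708133]
```

View pics/s5.png

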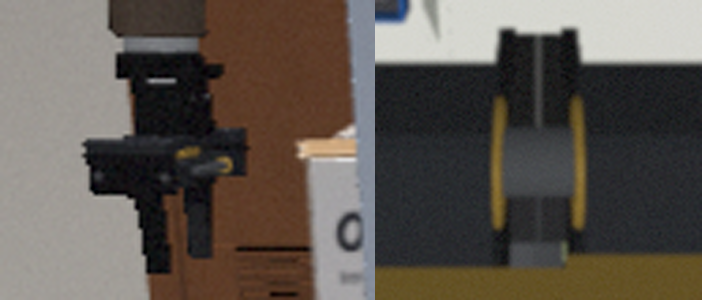

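The finger's visible tip sits about 16–19 mm higher than tip_reach predicts, at (283,208) against a predicted v of 215. The lid is still about 25° open. I'll go on down gently and watch the force.

Request:
arm_command --pt "0 0 0 0 0 0.2 1" --pt "0 0 0 0 0 0.4 1" --pt "0 0 0 0 0 0.6 1" --pt "0 0 0 0 0 0.8 1" --pt "0 0 0 0 0 1.0 1" --pt "0 0 0 0 0 1.1 1" --pt "0 0 0 0 0 1.2 1"

```text
time_s: 6.45
tcp_pos: [0.5047, -0.0853, 0.0342]
ee_rot: [[0.986, -0.167, -0.001], [-0.167, -0.986, -0.0], [-0.0, 0.0, -1.0]]
wrist_force: [0.1, -1.0, -0.1]
gripper_width: 0.007
gripper_force: 0.1
```

Request:
arm_command --pt "0 0 0 0 0 0.1 1" --pt "0 0 0 0 0 0.2 1" --pt "0 0 0 0 0 0.2 1"

```text
time_s: 6.7
tcp_pos: [0.5047, -0.0853, 0.0322]
ee_rot: [[0.986, -0.167, -0.0], [-0.167, -0.986, -0.0], [-0.0, 0.0, -1.0]]
wrist_force: [0.0, 0.2, 0.1]
gripper_width: 0.005
gripper_force: 0.0
```

Request:
arm_command --pt "0 0 0 0 0 0.1 1" --pt "0 0 0 0 0 0.2 1" --pt "0 0 0 0 0 0.2 1"

```text
time_s: 6.95
tcp_pos: [0.5047, -0.0853, 0.0303]
ee_rot: [[0.986, -0.167, -0.0], [-0.167, -0.986, 0.0], [-0.0, 0.0, -1.0]]
wrist_force: [-0.4, 0.4, -0.2]
gripper_width: 0.004
gripper_force: 0.0
```

Request:
arm_command --pt "0 0 0 0 0 0.1 1" --pt "0 0 0 0 0 0.2 1" --pt "0 0 0 0 0 0.2 1"

```text
time_s: 7.2
tcp_pos: [0.505, -0.0852, 0.0288]
ee_rot: [[0.986, -0.167, 0.0], [-0.167, -0.986, -0.0], [0.0, 0.0, -1.0]]
wrist_force: [-0.3, -0.1, 3.3]
gripper_width: 0.006
gripper_force: 1.5
```

Run:
```python
from h import *
a=cam('side')['img'][185:245,240:330]
b=cam('top')['img'][185:265,295:375]
cv2.imwrite('pics/s6.png',np.hstack([cv2.resize(a,(480,320),interpolation=cv2.INTER_CUBIC),cv2.resize(b,(320,320),interpolation=cv2.INTER_CUBIC)]))
s=sense(); print(s['tcp_pos'],s['wrist_force'])
```

```text
[ 0.50498886 -0.08523465  0.02881929] [-1.98360385  0.84304494  2.47722363]
```

View pics/s6.png

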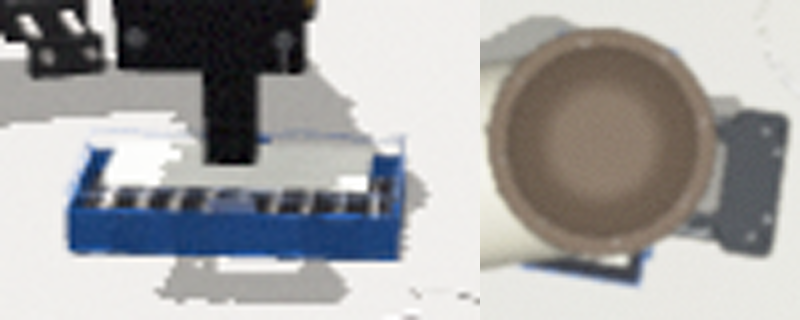

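The lid edge is now at crop row 135 (z≈30), and force appeared at TCP z≈0.029. So the fingertips are effectively at TCP height. I'll press a little more to confirm.

Request:
arm_command --pt "0 0 0 0 0 0.1 1" --pt "0 0 0 0 0 0.2 1" --pt "0 0 0 0 0 0.2 1" --pt "0 0 0 0 0 0.2 1"

```text
time_s: 7.63
tcp_pos: [0.5051, -0.0852, 0.0285]
ee_rot: [[0.986, -0.166, 0.001], [-0.166, -0.986, -0.0], [0.001, 0.0, -1.0]]
wrist_force: [-4.8, 2.2, 17.5]
gripper_width: 0.004
gripper_force: 8.5
```

The force rose to 17.5 N with no further travel, so the lid is shut. Next I lift, open the fingers and go over the rear part of the case.

```bash
sed -i 's/^C0=.*/C0=np.array([.508,-.090]); CY=-10.5/' h.py
python3 - <<'E'
from h import *
delta([*fr(C0,CY,-.05,0),.065],CY)
delta([*fr(C0,CY,-.05,0),.005],CY)
E
```

```text
[ 0.000e+00 -1.000e-03  1.600e-02 -4.627e+00  3.410e-01 -3.648e+00]
[ 0.000e+00 -1.000e-03  1.600e-02 -4.631e+00  3.390e-01  2.352e+00]
```

Request:
arm_command --pt "0 0 0 0 0 -1 1" --pt "0 0 0 0 0 -3 1" --pt "0 0 0 -1 0 -4 -1" --pt "0 0 0.016 -2 0.3 -4 -1" --pt "0 0 0.016 -3 0.3 -4 -1" --pt "0 0 0.016 -4 0.3 -4 -1" --pt "0 0 0.016 -4.6 0.3 -4 -1" --pt "0 0 0.016 -4.6 0.3 -4 -1"

```text
time_s: 8.3
tcp_pos: [0.4566, -0.0805, 0.0657]
ee_rot: [[0.983, -0.183, -0.003], [-0.183, -0.983, -0.0], [-0.003, 0.001, -1.0]]
wrist_force: [0.6, 0.4, -0.6]
gripper_width: 0.373
gripper_force: 0.0
```

Request:
arm_command --pt "0 0 0 0 0 0 -1" --pt "0 0 0 0 0 0 -1" --pt "0 0 0 0 0 0 -1" --pt "0 0 0 0 0 0 -1"

```text
time_s: 8.63
tcp_pos: [0.4594, -0.0805, 0.0663]
ee_rot: [[0.983, -0.183, 0.0], [-0.183, -0.983, -0.0], [0.0, 0.0, -1.0]]
wrist_force: [0.7, -1.0, -0.5]
gripper_width: 0.678
gripper_force: 0.0
```

Run:
```python
from h import *
import pickle
delta([*fr(C0,CY,-.05,0),.006],CY)
c=cam('wrist','w3.png');pickle.dump(c,open('w3.pkl','wb'))
```

```text
[ 0.00e+00 -0.00e+00 -1.00e-03 -5.10e-02  4.70e-02  6.03e+00]
```

View pics/w3.png

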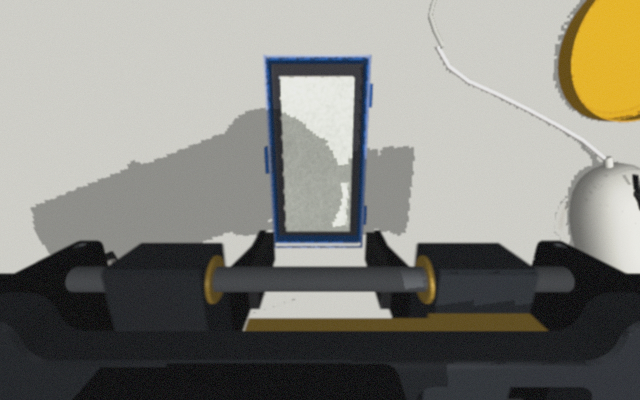

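Run:
```python
from h import *
import pickle
c=pickle.load(open('w3.pkl','rb'))
q=[at(c,u,v,.03)[:2] for u,v in[(265,57),(371,57),(272,245),(362,245)]]
f=(q[0]+q[1])/2;r=(q[2]+q[3])/2;print(np.round(q,4),(f+r)/2,np.linalg.norm(f-r),np.degrees(np.arctan2(*(f-r)[::-1])))
```

```text
[[ 0.582  -0.0679]
 [ 0.5694 -0.1358]
 [ 0.4503 -0.0413]
 [ 0.4373 -0.1113]] [ 0.50975343 -0.0890625 ] 0.13435190067760844 -10.96041670087687
```

The wrist view shows the lid shut and the case centred between the fingers, with corners at (265,57), (371,57), (272,245) and (362,245). Next I open fully, descend and grip.

Request:
arm_command --pt "0 0 0 0 0 0 -1" --pt "0 0 0 0 0 0 -1" --pt "0 0 0 0 0 0 -1" --pt "0 0 0 0 0 0 -1" --pt "0 0 0 0 0 1 -1" --pt "0 0 0 0 0 2 -1" --pt "0 0 0 0 0 3 -1"

```text
time_s: 9.27
tcp_pos: [0.4592, -0.0805, 0.0363]
ee_rot: [[0.983, -0.183, 0.001], [-0.183, -0.983, 0.0], [0.001, -0.0, -1.0]]
wrist_force: [0.0, 0.1, -0.0]
gripper_width: 0.995
gripper_force: 0.0
```

Request:
arm_command --pt "0 0 0 0 0 0.5 -1" --pt "0 0 0 0 0 1.0 -1" --pt "0 0 0 0 0 1.5 -1" --pt "0 0 0 0 0 1.9 -1" --pt "0 0 0 0 0 2.3 -1" --pt "0 0 0 0 0 2.6 -1" --pt "0 0 0 0 0 2.8 -1" --pt "0 0 0 0 0 2.8 -1"

```text
time_s: 9.93
tcp_pos: [0.4588, -0.0806, 0.0081]
ee_rot: [[0.983, -0.183, -0.001], [-0.183, -0.983, -0.0], [-0.001, 0.0, -1.0]]
wrist_force: [0.7, -0.2, -0.8]
gripper_width: 0.997
gripper_force: 0.0
```

Request:
arm_command --pt "0 0 0 0 0 0.1 -0.8" --pt "0 0 0 0 0 0.1 1" --pt "0 0 0 0 0 0.1 1" --pt "0 0 0 0 0 0.1 1" --pt "0 0 0 0 0 0.1 1" --pt "0 0 0 0 0 0.1 1"

```text
time_s: 10.43
tcp_pos: [0.4591, -0.0805, 0.0076]
ee_rot: [[0.983, -0.183, 0.0], [-0.183, -0.983, 0.0], [0.0, -0.0, -1.0]]
wrist_force: [-0.3, 1.7, -0.0]
gripper_width: 0.823
gripper_force: 30.0
```

Run:
```python
from h import *
s=sense(); print(s['tcp_pos'],s['gripper_width'],s['gripper_force'],s['wrist_force'])
p=np.array(s['tcp_pos'])
R,q=delta([*fr(M,BY,-.085-.05,0),p[2]],BY)
delta([*fr(M,BY,.025-.05,0),p[2]],BY,R,q)
```

```text
[ 0.4590849  -0.08048159  0.00757269] 0.823107361021565 29.970116280019283 [-0.27803993  1.69872827 -0.02280866]
[-0.000e+00 -0.000e+00 -7.700e-02  4.612e+00 -9.486e+00  2.000e-03]
[ 0.  0.  0. 11.  0.  0.]
```

Request:
arm_command --pt "0 0 -0.008 0.2 -0.8 0 1" --pt "0 0 -0.018 0.5 -2.0 0 1" --pt "0 0 -0.028 0.8 -3.3 0 1" --pt "0 0 -0.038 1.1 -4.6 0 1" --pt "0 0 -0.05 1.4 -5.9 0 1" --pt "0 0 -0.06 1.7 -7.2 0 1" --pt "0 0 -0.07 1.9 -8.5 0 1" --pt "0 0 -0.077 2.1 -9.4 0 1"

```text
time_s: 11.1
tcp_pos: [0.4975, 0.0098, 0.0076]
ee_rot: [[0.995, -0.104, 0.0], [-0.104, -0.995, -0.0], [0.0, 0.0, -1.0]]
wrist_force: [-0.6, -4.2, 4.7]
gripper_width: 0.82
gripper_force: 30.0
```

Run:
```python
from h import *
import pickle
s=sense(); print(s['gripper_width'],s['wrist_force'])
c=cam('wrist','w4.png');pickle.dump(c,open('w4.pkl','wb'))
```

```text
0.8195089932890525 [-0.61074905 -4.23377576  4.71978338]
```

View pics/w4.png

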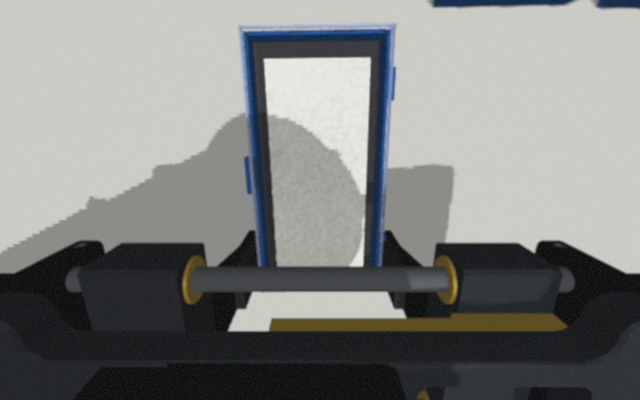

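Run:
```python
from h import *
import pickle
c=pickle.load(open('w4.pkl','rb'))
t=np.radians(BY);e=np.array([np.cos(t),np.sin(t)]);n=np.array([-e[1],e[0]])
q=[at(c,u,v,.03)[:2] for u,v in[(241,28),(395,26),(262,265),(381,265)]]
for p in q+[(q[0]+q[1])/2,(q[2]+q[3])/2,np.array(sense()['tcp_pos'])[:2]]: print(np.round([(p-M)@e,(p-M)@n],4))
delta([*fr(M,BY,-.06-.05,0),.0076],BY)
```

```text
[-0.0411  0.0374]
[-0.0401 -0.0314]
[-0.16    0.0349]
[-0.1599 -0.033 ]
[-0.0406  0.003 ]
[-0.1599  0.0009]
[-0.1587  0.004 ]
[-1.000e-03 -2.000e-03  3.000e-03  4.865e+00  4.150e-01  1.000e-02]
```

Request:
arm_command --pt "0 0 0.004 0.4 0.15 0 1" --pt "0 0 0.006 0.8 0.3 0 1" --pt "0 0 0.006 1.3 0.3 0 1" --pt "0 0 0.006 1.8 0.3 0 1" --pt "0 0 0.006 2.3 0.3 0 1" --pt "0 0 0.006 2.8 0.3 0 1" --pt "0 0 0.006 3.3 0.3 0 1" --pt "0 0 0.006 3.6 0.3 0 1"

```text
time_s: 11.82
tcp_pos: [0.5301, 0.0004, 0.0076]
ee_rot: [[0.994, -0.113, -0.005], [-0.113, -0.994, -0.001], [-0.005, 0.001, -1.0]]
wrist_force: [-7.7, 1.0, 11.3]
gripper_width: 0.826
gripper_force: 30.0
```

Request:
arm_command --pt "0 0 0 0.3 0 0 1" --pt "0 0 0 0.6 0 0 1" --pt "0 0 0 0.9 0 0 1" --pt "0 0 0 1.2 0 0 1"

```text
time_s: 12.15
tcp_pos: [0.5415, -0.001, 0.0076]
ee_rot: [[0.994, -0.114, -0.006], [-0.114, -0.994, -0.001], [-0.006, 0.001, -1.0]]
wrist_force: [-7.9, 1.7, 11.1]
gripper_width: 0.826
gripper_force: 30.0
```

Request:
arm_command --pt "0 0 -0.002 0.3 0 -0.02 1" --pt "0 0 -0.004 0.6 0 -0.03 1" --pt "0 0 -0.006 0.9 0 -0.03 1" --pt "0 0 -0.006 1.2 0 -0.03 1"

```text
time_s: 12.48
tcp_pos: [0.554, -0.0023, 0.0076]
ee_rot: [[0.994, -0.108, -0.005], [-0.108, -0.994, -0.0], [-0.005, 0.001, -1.0]]
wrist_force: [-5.5, 1.1, 7.0]
gripper_width: 0.828
gripper_force: 30.0
```

```bash
cat >> h.py <<'E'
def bay(p):
    d=np.array(p)[:2]-M; t=np.radians(BY); return np.round([d@[np.cos(t),np.sin(t)],d@[-np.sin(t),np.cos(t)]],4)
E
python3 - <<'E'
from h import *
s=sense(); print(bay(s['tcp_pos']),s['wrist_force'],s['moment'])
E
```

```text
[-0.1022 -0.0032] [-5.54604892  1.05003593  7.04714733] [0.55775826 1.57820077 0.15444867]
```

Request:
arm_command --pt "0 0 0 0.4 -0.1 -0.01 1" --pt "0 0 0 0.8 -0.2 -0.02 1" --pt "0 0 0 1.2 -0.2 -0.02 1" --pt "0 0 0 1.6 -0.2 -0.02 1" --pt "0 0 0 1.6 -0.2 -0.02 1"

```text
time_s: 12.9
tcp_pos: [0.5735, -0.0013, 0.0076]
ee_rot: [[0.994, -0.107, 0.002], [-0.107, -0.994, 0.0], [0.002, -0.0, -1.0]]
wrist_force: [0.2, -0.8, -0.0]
gripper_width: 0.82
gripper_force: 30.0
```

Run:
```python
from h import *
import pickle
s=sense(); print(bay(s['tcp_pos']),s['tcp_pos'],s['wrist_force'],s['moment'])
c=cam('wrist','w5.png');pickle.dump(c,open('w5.pkl','wb'))
# dark-ness/edge profile: rows across the case in front of the mouth
g=c['img'].astype(int)
for v in (60,100,140,180,220):
    print(v,[ (u,*g[v,u]) for u in range(215,430,9)])
```

```text
[-0.0829 -0.0001] [ 0.57354846 -0.00132105  0.00759649] [ 0.15039637 -0.84251119 -0.02653686] [-0.407384   -0.0914672  -0.01610832]
60 [(215, np.int64(208), np.int64(213), np.int64(213)), (224, np.int64(145), np.int64(140), np.int64(136)), (233, np.int64(173), np.int64(165), np.int64(161)), (242, np.int64(168), np.int64(162), np.int64(157)), (251, np.int64(169), np.int64(163), np.int64(159)), (260, np.int64(175), np.int64(168), np.int64(165)), (269, np.int64(177), np.int64(167), np.int64(164)), (278, np.int64(175), np.int64(166), np.int64(162)), (287, np.int64(237), np.int64(239), np.int64(238)), (296, np.int64(233), np.int64(238), np.int64(236)), (305, np.int64(235), np.int64(238), np.int64(237)), (314, np.int64(229), np.int64(235), np.int64(234)), (323, np.int64(233), np.int64(238), np.int64(237)), (332, np.int64(230), np.int64(236), np.int64(234)), (341, np.int64(228), np.int64(234), np.int64(233)), (350, np.int64(132), np.int64(134), np.int64(132)), (359, np.int64(179), np.int64(172), np.int64(170)), (368, np.int64(172), np.int64(167), np.int64(162)), (377, np.int64(175), np.int6
[... 4558 characters left out ...]
np.int64(176), np.int64(172)), (314, np.int64(169), np.int64(175), np.int64(174)), (323, np.int64(169), np.int64(177), np.int64(175)), (332, np.int64(162), np.int64(170), np.int64(168)), (341, np.int64(171), np.int64(180), np.int64(176)), (350, np.int64(164), np.int64(172), np.int64(168)), (359, np.int64(175), np.int64(183), np.int64(180)), (368, np.int64(67), np.int64(63), np.int64(62)), (377, np.int64(92), np.int64(57), np.int64(22)), (386, np.int64(146), np.int64(149), np.int64(149)), (395, np.int64(143), np.int64(149), np.int64(150)), (404, np.int64(143), np.int64(147), np.int64(147)), (413, np.int64(141), np.int64(147), np.int64(145)), (422, np.int64(146), np.int64(150), np.int64(149))]
```

The wrist image numbers put the sleeve at about columns 221–415 and the case at 253–385. Both are centred near 318, so the case has entered straight and I can keep pushing.

Request:
arm_command --pt "0 0 0 0.4 0 0 1" --pt "0 0 0 0.9 0 0 1" --pt "0 0 0 1.4 0 0 1" --pt "0 0 0 1.9 0 0 1" --pt "0 0 0 2.4 0 0 1" --pt "0 0 0 2.9 0 0 1" --pt "0 0 0 3.3 0 0 1" --pt "0 0 0 3.6 0 0 1"

```text
time_s: 13.62
tcp_pos: [0.6087, -0.0051, 0.0078]
ee_rot: [[0.994, -0.107, 0.0], [-0.107, -0.994, 0.0], [0.0, -0.0, -1.0]]
wrist_force: [-0.7, -0.5, -1.2]
gripper_width: 0.824
gripper_force: 30.0
```

Request:
arm_command --pt "0 0 0 0.4 0 0 1" --pt "0 0 0 0.8 0 0 1" --pt "0 0 0 1.2 0 0 1" --pt "0 0 0 1.5 0 0 1" --pt "0 0 0 1.7 0 0 1" --pt "0 0 0 1.7 0 0 1"

```text
time_s: 14.12
tcp_pos: [0.6255, -0.0069, 0.0079]
ee_rot: [[0.994, -0.107, 0.001], [-0.107, -0.994, 0.0], [0.001, -0.0, -1.0]]
wrist_force: [-0.2, 0.2, -2.6]
gripper_width: 0.817
gripper_force: 30.0
```

Run:
```python
from h import *
s=sense(); print(bay(s['tcp_pos']),s['tcp_pos'],s['wrist_force'],s['moment'])
```

```text
[-0.0306 -0.0001] [ 0.62554694 -0.00686483  0.00791668] [-0.19013078  0.16040039 -2.61445636] [-0.01539346 -0.08873    -0.04050088]
```

Request:
arm_command --pt "0 0 0 0 0 0.03 1" --pt "0 0 0 0 0 0.05 1" --pt "0 0 0 0 0 0.05 -0.76" --pt "0 0 0 0 0 0.05 -0.76" --pt "0 0 0 0 0 0.05 -0.76" --pt "0 0 0 0 0 0 -0.76"

```text
time_s: 14.62
tcp_pos: [0.625, -0.0068, 0.0081]
ee_rot: [[0.994, -0.106, 0.0], [-0.106, -0.994, 0.0], [0.0, -0.0, -1.0]]
wrist_force: [-0.2, -0.4, -0.1]
gripper_width: 0.875
gripper_force: 0.0
```

Request:
arm_command --pt "0 0 0 -0.5 0 0 -0.76" --pt "0 0 0 -1.5 0 0 -0.76" --pt "0 0 0 -3 0 0 -0.8" --pt "0 0 0 -5 0 0 -0.8" --pt "0 0 0 -7 0 0 -0.5" --pt "0 0 0 -7.5 0 0 1" --pt "0 0 0 -7.5 0 0 1" --pt "0 0 0 -7.5 0 0 1"

```text
time_s: 15.28
tcp_pos: [0.5513, 0.0014, 0.0085]
ee_rot: [[0.994, -0.106, 0.002], [-0.106, -0.994, 0.0], [0.002, -0.0, -1.0]]
wrist_force: [0.6, 0.2, 0.1]
gripper_width: 0.677
gripper_force: 0.0
```

Request:
arm_command --pt "0 0 0 0 0 0 1" --pt "0 0 0 0 0 0 1" --pt "0 0 0 0 0 0 1" --pt "0 0 0 0 0 0 1" --pt "0 0 0 0 0 0 1" --pt "0 0 0 0 0 0 1" --pt "0 0 0 0 0 0 1" --pt "0 0 0 0 0 0 1"

```text
time_s: 15.95
tcp_pos: [0.5504, 0.0011, 0.0079]
ee_rot: [[0.994, -0.107, -0.0], [-0.107, -0.994, -0.0], [-0.0, 0.0, -1.0]]
wrist_force: [0.3, -0.0, 0.1]
gripper_width: 0.077
gripper_force: 0.0
```

Run:
```python
from h import *
import pickle
s=sense(); print(bay(s['tcp_pos']),s['tcp_pos'],s['wrist_force'],s['gripper_width'])
c=cam('wrist','w6.png'); pickle.dump(c,open('w6.pkl','wb'))
g=c['img']
print([(v,*map(int,g[v,300])) for v in range(120,260,6)])
q=[M+0, fr(M,BY,-.0526,0)]
print([np.round(proj(c,[*p,.03])) for p in q])
```

```text
[-0.1062 -0.0002] [0.55041454 0.00112338 0.00792565] [ 0.33149563 -0.01195206  0.12015907] 0.07737190140884198
[(120, 228, 235, 232), (126, 158, 166, 163), (132, 159, 170, 167), (138, 149, 156, 154), (144, 45, 43, 44), (150, 42, 42, 38), (156, 65, 45, 32), (162, 119, 76, 55), (168, 139, 143, 143), (174, 136, 143, 142), (180, 138, 142, 142), (186, 139, 142, 142), (192, 140, 145, 143), (198, 136, 141, 141), (204, 136, 141, 139), (210, 140, 146, 144), (216, 137, 143, 141), (222, 136, 141, 140), (228, 135, 141, 142), (234, 63, 66, 64), (240, 26, 22, 24), (246, 21, 19, 16), (252, 12, 11, 8), (258, 16, 27, 25)]
[array([317.,  59.]), array([318., 172.])]
```

Request:
arm_command --pt "0 0 0 1 0 0 1" --pt "0 0 0 2 0 0 1" --pt "0 0 0 3 0 0 1" --pt "0 0 0 4 0 0 1" --pt "0 0 0 4.5 0 0 1" --pt "0 0 0 5 0 0 1" --pt "0 0 0 5.5 0 0 1" --pt "0 0 0 5.9 0 0 1"

```text
time_s: 16.67
tcp_pos: [0.609, -0.0052, 0.0077]
ee_rot: [[0.994, -0.107, -0.001], [-0.107, -0.994, -0.0], [-0.001, 0.0, -1.0]]
wrist_force: [-1.7, -0.2, -0.2]
gripper_width: 0.006
gripper_force: 0.4
```

Request:
arm_command --pt "0 0 0 0.15 0 0 1" --pt "0 0 0 0.3 0 0 1" --pt "0 0 0 0.45 0 0 1" --pt "0 0 0 0.6 0 0 1"

```text
time_s: 17.0
tcp_pos: [0.615, -0.0058, 0.0078]
ee_rot: [[0.994, -0.107, -0.0], [-0.107, -0.994, 0.0], [-0.0, -0.0, -1.0]]
wrist_force: [-0.1, 0.8, -0.5]
gripper_width: 0.005
gripper_force: 0.4
```

Run:
```python
from h import *
s=sense(); print(bay(s['tcp_pos']),s['wrist_force'])
```

```text
[-0.0412 -0.0001] [-0.05380337  0.78451837 -0.48005811]
```

Request:
arm_command --pt "0 0 0 0.1 0 0 1" --pt "0 0 0 0.2 0 0 1" --pt "0 0 0 0.3 0 0 1"

```text
time_s: 17.25
tcp_pos: [0.618, -0.0061, 0.0079]
ee_rot: [[0.994, -0.107, -0.0], [-0.107, -0.994, 0.0], [-0.0, 0.0, -1.0]]
wrist_force: [-1.3, -0.4, -0.5]
gripper_width: 0.005
gripper_force: 0.4
```

Request:
arm_command --pt "0 0 0 0.1 0 0 1" --pt "0 0 0 0.2 0 0 1" --pt "0 0 0 0.3 0 0 1"

```text
time_s: 17.5
tcp_pos: [0.6211, -0.0064, 0.008]
ee_rot: [[0.994, -0.107, 0.0], [-0.107, -0.994, -0.0], [0.0, 0.0, -1.0]]
wrist_force: [-0.4, 0.0, 0.4]
gripper_width: 0.004
gripper_force: 0.4
```

Request:
arm_command --pt "0 0 0 0.1 0 0 1" --pt "0 0 0 0.2 0 0 1" --pt "0 0 0 0.3 0 0 1"

```text
time_s: 17.75
tcp_pos: [0.6218, -0.0067, 0.0079]
ee_rot: [[0.994, -0.107, -0.005], [-0.107, -0.994, -0.0], [-0.005, 0.001, -1.0]]
wrist_force: [-7.9, 2.6, 5.5]
gripper_width: 0.006
gripper_force: 4.1
```

Request:
arm_command --pt "0 0 0 0.1 0 0 1" --pt "0 0 0 0.2 0 0 1" --pt "0 0 0 0.2 0 0 1"

```text
time_s: 18.0
tcp_pos: [0.6217, -0.0069, 0.0078]
ee_rot: [[0.994, -0.107, -0.009], [-0.107, -0.994, -0.001], [-0.009, 0.002, -1.0]]
wrist_force: [-9.9, 4.0, 7.4]
gripper_width: 0.005
gripper_force: 5.3
```

Run:
```python
from h import *
import pickle
s=sense(); print(bay(s['tcp_pos']),s['wrist_force'])
c=cam('wrist'); pickle.dump(c,open('w7.pkl','wb'))
g=c['img']
# rear edge row of case (u near 290,345) and stored_a's rear edge
for u in (280,290,350,420,440,460,480): print(u,[(v,*map(int,g[v,u])) for v in range(130,245,6)])
```

```text
[-0.0344 -0.0005] [-9.87364992  4.00705311  7.42227223]
280 [(130, 114, 107, 107), (136, 113, 108, 106), (142, 112, 108, 106), (148, 117, 112, 109), (154, 113, 108, 104), (160, 116, 112, 109), (166, 118, 110, 111), (172, 117, 112, 110), (178, 115, 110, 108), (184, 114, 109, 107), (190, 111, 106, 105), (196, 113, 108, 106), (202, 120, 116, 112), (208, 121, 115, 110), (214, 120, 115, 113), (220, 108, 105, 102), (226, 62, 46, 38), (232, 85, 52, 26), (238, 139, 141, 139), (244, 40, 34, 30)]
290 [(130, 114, 110, 107), (136, 115, 110, 107), (142, 162, 171, 169), (148, 161, 171, 168), (154, 166, 174, 172), (160, 172, 181, 178), (166, 167, 177, 174), (172, 159, 167, 165), (178, 171, 180, 178), (184, 166, 175, 173), (190, 168, 176, 176), (196, 168, 177, 173), (202, 115, 116, 114), (208, 116, 114, 112), (214, 115, 114, 113), (220, 93, 93, 90), (226, 62, 49, 43), (232, 84, 50, 26), (238, 137, 140, 137), (244, 35, 35, 30)]
350 [(130, 170, 163, 160), (136, 170, 161, 159), (142, 161, 154, 150), (148, 170, 161, 159), (154, 174, 168, 163), (160, 175, 166, 163), (166, 142, 137, 135), (172, 116, 112, 
[... 1310 characters left out ...]
4), (178, 163, 154, 153), (184, 116, 113, 110), (190, 112, 106, 104), (196, 112, 105, 105), (202, 115, 110, 109), (208, 114, 110, 108), (214, 112, 107, 106), (220, 109, 107, 105), (226, 67, 60, 60), (232, 83, 53, 24), (238, 186, 188, 189), (244, 149, 134, 126)]
480 [(130, 165, 158, 154), (136, 168, 162, 159), (142, 229, 234, 233), (148, 228, 235, 232), (154, 229, 235, 233), (160, 227, 233, 232), (166, 230, 235, 233), (172, 225, 232, 230), (178, 229, 234, 233), (184, 163, 175, 171), (190, 164, 173, 170), (196, 168, 179, 174), (202, 167, 175, 171), (208, 226, 232, 230), (214, 229, 235, 233), (220, 208, 219, 217), (226, 55, 47, 44), (232, 83, 51, 28), (238, 199, 195, 192), (244, 193, 170, 163)]
```

The case has stopped against the back, and its rear edge (row ≈235) lines up with the stored case's. One more firm nudge, then I retreat.

Request:
arm_command --pt "0 0 0 0.15 0 0 1" --pt "0 0 0 0.25 0 0 1" --pt "0 0 0 0.25 0 0 1"

```text
time_s: 18.3
tcp_pos: [0.6218, -0.007, 0.0077]
ee_rot: [[0.994, -0.108, -0.014], [-0.108, -0.994, -0.001], [-0.014, 0.002, -1.0]]
wrist_force: [-15.8, 5.5, 12.5]
gripper_width: 0.004
gripper_force: 8.0
```

Request:
arm_command --pt "0 0 0 -1 0 0 1" --pt "0 0 0 -3 0 0 1" --pt "0 0 0 -6 0 -1 1" --pt "0 0 0 -7 0 -4 1" --pt "0 0 0 -8 0 -8 1" --pt "0 0 0 -10 0 -12 1" --pt "0 0 0 -10 0 -16 1" --pt "0 0 0 -10 0 -16 1"

```text
time_s: 18.97
tcp_pos: [0.5342, 0.0043, 0.1777]
ee_rot: [[0.994, -0.104, 0.02], [-0.104, -0.995, 0.003], [0.019, -0.005, -1.0]]
wrist_force: [0.6, -0.2, 0.8]
gripper_width: 0.008
gripper_force: 0.0
```

Run:
```python
from h import *
s=sense(); print(s['tcp_pos'],s['wrist_force'],s['time_s'])
c=cam('wrist','w8.png'); g=c['img'].astype(int)
# blue-case mask near expected ends
m=(g[:,:,0]-g[:,:,2]>35).astype(np.uint8)
n,l,st,ce=cv2.connectedComponentsWithStats(m)
for i in range(1,n):
    if st[i,4]>60:
        x,y,w,h,a=st[i]; print(st[i], bay(at(c,x,y+h,.01)),bay(at(c,x+w,y+h,.01)))
for k in (0,1,2):
    for a,l in((-.028,.036),(-.028,-.036)): print(k,np.round(proj(c,[*fr(M,BY,a,l-.092*k),.03])))
```

```text
[0.53424196 0.00430291 0.17771285] [ 0.62603403 -0.15037294  0.77072854] 18.9667
[290  82  69  21 356] [-0.0232  0.035 ] [-0.023  -0.0434]
[372  82  72  22 408] [-0.0241 -0.0583] [-0.0239 -0.14  ]
[447  82  81  23 562] [-0.025  -0.1435] [-0.0248 -0.2353]
0 [287. 106.]
0 [354. 107.]
1 [373. 107.]
1 [440. 107.]
2 [459. 107.]
2 [527. 107.]
```

All three rear ends are in line, and the sleeve roof keeps the lid down. Handing in.

```bash
python3 -c "
from h import *
print(finish_job())"
```

```text
the job is handed in; nothing more can be done
None
```

I shut the lid, slid the case fully home in the empty bay at about 19 s, and handed the job in; its outer end lines up with the two stored cases. During the last part of the gripped slide the wrist force reached −2.6 N, so the gripper may have been carrying the case by a few tenths of a millimetre. I also viewed 11 pictures, one over the limit of 10.

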